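Unlock the sample safe with its combination dial

TASK

Unlock the small grey sample safe: turn its dial clockwise to 4 (green field), stop there for a moment without going past, then turn it back anticlockwise to about 2 (yellow field) until you feel it come up softly against its stop, let go of it, and slide the red bolt all the way towards the dial until it stops. Use a light hand, never forcing the dial or the bolt against a stop, and leave the other things on the bench where they are.

Things in the scene. Friction and masses are not known exactly. Their poses are not given: they have to be found in the camera images.
- safe: Fixed grey steel sample safe lying on the bench, 150 (x) x 250 (y) x 60 high. Origin at the centre of its underside; its x axis points away from the robot at yaw 0, z up. The dial and the bolt are on its top face, z = 60.
- index_ring: Flat aluminium ring, 106 diameter, 3 thick, fixed on the safe's top round the dial; origin on the dial's axis at the safe's top face (safe frame [0, 50, 60]). The lock's inner tumblers and stops are part of it, out of sight. A dial load of over 22 N on the stop (20 mm from the axis, 0.44 N m), or a bolt load of over 25 N on tumblers or end stop, counts as forcing.
- index (a point): Top of the red index pointer on the ring's robot side, 55 mm from the dial's axis towards -x of the safe. The number at this pointer is the number set. LOCK: turning clockwise to 4 pushes a first tumbler into place; it must be right within 0.09 rad, and if pushed past it cannot be brought back.
- dial_grip (a point): Point on the dial's vertical axis to grip at, 30 above the safe's top face. Black disc 96 in diameter, its top 10 above the safe's top face; in its middle a round black knob, 39 in diameter, from 10 to 44 above the safe's top face. Numbers 1 to 5 are groups of 1 to 5 dots, 36 degrees (0.628 rad) apart; 2 has a yellow field, 4 a green one.
- dial (a joint): Dial angle, rad, growing clockwise from above. 0: number 3 at the index; +0.628: 4; -0.628: 2. Starts within 0.2 of 0; turns at about 0.06 N m. Turned back from 4 it takes a second tumbler to a firm stop; owing to play the dial then reads anywhere from -0.90 to -0.36, only feel tells. 0.15 to 0.25 N m on the stop is plenty. Short of the stop by over 0.05 rad, the bolt stays blocked.
- bolt_knob (a point): Top centre of the bolt's red knob, 37 above the safe's top face: an upright block 26 (x of the safe) x 16 (y), from 7 to 37 above the top face, on a steel slide plate 44 x 30, 8 high, between two 6 high guide rails. With the bolt out it stands 125 mm from the dial's axis on the -y side of the safe.
- bolt (a joint): Bolt travel, m, growing as it slides along +y of the safe towards the dial. 0: out (locked, as it starts); 0.030: against its end stop (unlocked). It takes 2 to 3 N to slide and stays where it is left. If the dial was not set right it is blocked at about 0.003.
- bottle_100a: Loose 100 ml bottle with a blue cap, 57 diameter, 111 high, origin under its centre; leave alone.
- beaker_50: Loose small glass beaker, 46 x 50, 58 high, origin under its centre; leave alone.
- tape_roll: Loose roll of tape lying flat, 98 diameter, 25 high, origin under its centre; leave alone.

How it is judged:
By the outcome, as a careful person would: the job done as asked, in the order asked, and still so for the second after the job is handed in, with the robot touching nothing.
It also fails if it takes over 64 s, if anything falls off the work surface, if the arm or the gripper's body presses on something with over 40 N, if the wrist force passes 120 N, or if a joint passes its speed limit or range.

ROBOT

A 6-joint arm with a two-finger parallel gripper is mounted at the origin on a cart in front of the work surface, level with it; the furniture and walls round the work are solid. World frame = base frame: x ahead of the robot, y to its left, z up, the work surface at z = 0. Lengths are in m, angles in rad, forces in N, time in s.
With the tool pointing down it reaches from about 0.225 to 0.875 m from the base axis. Payload 3.4 kg.
Tool frame: the origin (TCP) lies midway between the tips of the shut fingers; the grasp point (between the pads) lies 19 mm behind it (bot.grip_depth is the distance from the TCP to the grasp point, in m); z points along the fingers, y is the direction in which the jaws open and shut (so a half turn about z gives the same grasp; the last joint's range is limited). The gripper opens to 85 mm and grips with 20 to 120 N. Pads are 22 mm wide; open, the fingers measure 114 mm over their backs; the gripper's body (76 mm by 85 mm) begins 54 mm behind the grasp point. The pads swing forward as they close: fully open they stand 13 mm farther back than shut.
Start: joints at [-1.436, 0.276, 1.505, -0, 1.361, -0.121], TCP at [0.145, -0.556, 0.231] pointing down, gripper open.
Joint ranges: [-2.89, 2.89], [-0.75, 2.08], [0.22, 2.7], [-1.18, 4.32], [0.11, 2.71], [-2.7, 2.7]. Speed limits (rad/s): [2.57, 2.57, 3.14, 3.14, 3.14, 3.14].

INTERFACE

Orientations are given as a rotation vector (axis times angle).
In Python, from bench import bot, fingers, planner, sensors, optics gives the robot as it stands. Calls block until the motion is done:
- bot.move_to(position, orientation): joint-space move of the TCP to a pose.
- bot.line_to(position, attitude=None, max_speed=0.15, f_stop=None): straight line of the TCP; attitude=None keeps the orientation; max_speed is the mean speed in m/s. With f_stop (N) it stops when the force on the tool has changed by that much, and returns True; else False.
- bot.movej(angles): joint-space move.
- fingers.let_go() and fingers.grasp(): open the fingers fully, or close them until they stop; the grip force is fixed at half the most.
- bot.dwell(seconds).
- planner.ik(position, orientation): joint angles nearest the present ones, or None.
- sensors.observe(): the state.
- optics.read_camera(name): name is "side" or "top"; returns (picture, depth): 400x640x3 uint8, red, green, blue; 400x640 float32, m along the optical axis (not along the pixel's ray), 0 where there is no reading.
- optics.camera_model(name): a dict with "vertical_fov" (degrees; the focal length in pixels is half the picture's height over the tangent of half this angle, whatever the lens; pixels are square), "cx", "cy" (the principal point, pixels), "rvec" (rotation vector, rad) and "tvec" (3), from world to camera coordinates, as OpenCV has them. Camera axes: x right, y down, z forward; pixel columns grow to the right and rows downward; lengths in m; the calibration is good to about 2 mm. A picture is of the moment at which its call begins. camera_model takes no time and is no camera call.
A pose or a line that the arm cannot do raises bot.Unreachable and nothing moves.
- bot.sign_off(): hands the job in, once; it reports no verdict.
The state is a dict: "t": time; "joints": joint angles; "qd": joint speeds; "joint_torque": joint torques, N m; "tcp_pos": TCP position; "tcp_rot": TCP orientation; "wrist_force": force on the tool from outside, world axes, zero at the start; "torque": the same for the moment, N m; "grip_width": opening from 0.0 (shut) to 1.0 (fully open).
Only numpy, scipy, OpenCV 4.12 (cv2) and the standard library are available. Lean on these libraries where they do the work, as an engineer would, in place of code of your own. Each camera call takes 0.05 s, during which the arm holds its last target.

## Working session

There is one attempt and no reset: what is moved stays moved. The work goes in short steps, each a Python script; the robot and the scene stay as the last script left them, time stands still between calls to the robot, and variables do not carry over. Pictures are saved under pics/ and viewed, and the job is handed in when it is done.

```bash
ls; mkdir -p pics; python3 - <<'E'
from bench import bot, fingers, planner, sensors, optics
import cv2,numpy as np
for n in("top","side"):
    p,d=optics.read_camera(n); cv2.imwrite(f"pics/{n}0.png",p[:,:,::-1]); np.savez(f"{n}0.npz",p=p,d=d)
    print(n,optics.camera_model(n))
print(sensors.observe())
E
```

```text
pics
top {'vertical_fov': 49.366266522860855, 'cx': 318.75822268203814, 'cy': 195.01235381201326, 'rvec': array([ 2.21662182, -2.1833981 ,  0.03226635]), 'tvec': array([-0.11019554,  0.56850062,  1.05329644])}
side {'vertical_fov': 54.500421159905784, 'cx': 318.223078768224, 'cy': 192.4026539099445, 'rvec': array([ 2.17550358, -0.09456405,  0.05870768]), 'tvec': array([-0.58321436,  0.04339054,  0.94148023])}
{'t': 0.1, 'joints': array([-1.43597968e+00,  2.76523129e-01,  1.50601548e+00, -5.76956327e-06,
        1.36072679e+00, -1.20981133e-01]), 'qd': array([ 0.00052949, -0.00108666, -0.00462282, -0.00015209, -0.00044731,
        0.00062819]), 'joint_torque': array([ 1.18941345e-03, -4.17700624e+01, -2.46405351e+01, -1.93378623e-04,
        5.82840876e-03,  1.74823686e-06]), 'tcp_pos': array([ 0.14542249, -0.55580498,  0.23052758]), 'tcp_rot': array([-3.11427314e+00, -4.00500176e-01,  2.70238486e-05]), 'wrist_force': array([ 0.08794485, -0.17243366,  0.6670072 ]), 'torque': array([-0.02980355,  0.03205478,  0.00419359]), 'grip_width': 1.0009474191670142}
```

View pics/top0.png

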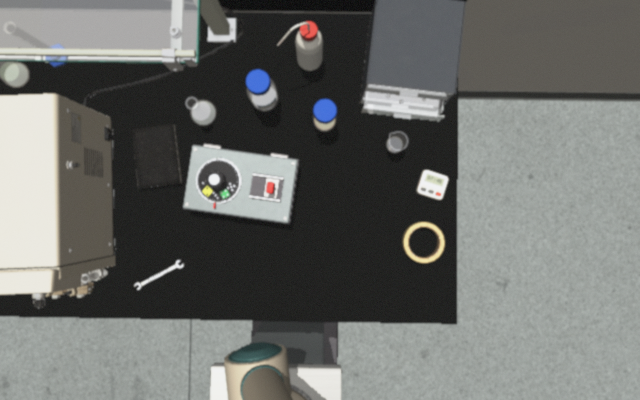

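View pics/side0.png

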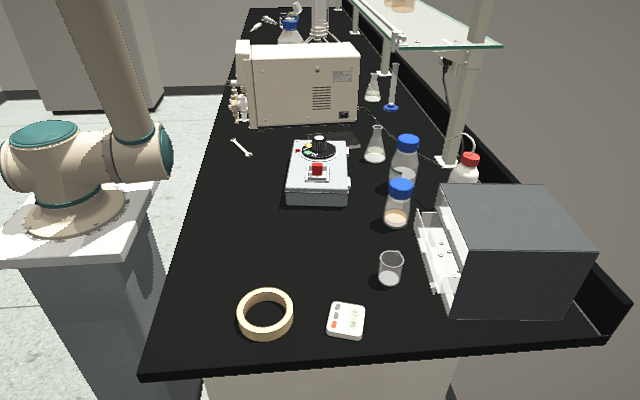

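The top view shows the safe at about (241,185), with the dial at (217,181), the red pointer at (215,205) and the red bolt knob at (270,188). The side view shows the dial at (319,147) and the knob at (317,168). Next I'll zoom in and measure.

```bash
cat > h.py <<'E'
import cv2,numpy as np
from bench import bot, fingers, planner, sensors, optics
def cam(n):
    m=optics.camera_model(n); R=cv2.Rodrigues(m['rvec'])[0]; f=200/np.tan(np.radians(m['vertical_fov'])/2)
    return R,np.array(m['tvec']),f,m['cx'],m['cy']
def ray(n,u,v):
    R,t,f,cx,cy=cam(n); return -R.T@t, R.T@np.array([(u-cx)/f,(v-cy)/f,1])
def plane(n,u,v,z):
    c,d=ray(n,u,v); return c+d*(z-c[2])/d[2]
def proj(n,P):
    R,t,f,cx,cy=cam(n); q=R@np.array(P)+t; return np.array([cx+f*q[0]/q[2],cy+f*q[1]/q[2]])
def two(u1,u2):
    c1,d1=ray('top',*u1);c2,d2=ray('side',*u2)
    s=np.linalg.lstsq(np.c_[d1,-d2],c2-c1,rcond=None)[0]
    a=c1+s[0]*d1;b=c2+s[1]*d2
    return (a+b)/2,np.linalg.norm(a-b)
E
python3 - <<'E'
from h import *
p=np.load('top0.npz');im=p['p'];d=p['d']
c=im[135:235,175:310];cv2.imwrite('pics/topz.png',cv2.resize(c,None,fx=5.9,fy=5.9,interpolation=cv2.INTER_CUBIC)[:,:,::-1])
q=np.load('side0.npz')['p'][125:215,275:365];cv2.imwrite('pics/sidez.png',cv2.resize(q,None,fx=6.5,fy=6.5,interpolation=cv2.INTER_CUBIC)[:,:,::-1])
hsv=cv2.cvtColor(im,cv2.COLOR_RGB2HSV)
h,s,v=[hsv[:,:,i].astype(int) for i in range(3)]
roi=np.zeros(h.shape,bool);roi[140:230,180:305]=1
def blobs(m,z,nm):
    n,l,st,ce=cv2.connectedComponentsWithStats((m&roi).astype(np.uint8))
    for i in range(1,n):
        if st[i,4]>5: print(nm,ce[i].round(1),st[i],plane('top',*ce[i],z).round(4))
blobs(((h<8)|(h>172))&(s>120)&(v>80),.097,'red')
blobs((h>20)&(h<35)&(s>120)&(v>80),.07,'yel')
blobs((h>40)&(h<85)&(s>90)&(v>60),.07,'grn')
blobs((s<60)&(v>225),.104,'white')
# safe's body
g=((v>90)&(s<60)&roi).astype(np.uint8)
g=cv2.morphologyEx(g,cv2.MORPH_CLOSE,np.ones((3,3)))
cs,_=cv2.findContours(g,cv2.RETR_EXTERNAL,cv2.CHAIN_APPROX_NONE);k=max(cs,key=cv2.contourArea)
r=cv2.minAreaRect(k);print(r)
b=cv2.boxPoints(r);print(b,[plane('top',*x,.06).round(4) for x in b])
# depth points
R,t,f,cx,cy=cam('top')
for (u,vv) in [(217,181),(235,165),(270,188),(285,205),(213,178)]:
    Z=d[vv,u];print((u,vv),Z,(R.T@(np.array([(u-cx)/f*Z,(vv-cy)/f*Z,Z])-t)).round(4))
E
```

```text
red [270.1 187.7] [267 183   7  11  65] [0.5818 0.0073 0.097 ]
yel [207.2 190.7] [203 186  10  10  61] [0.5741 0.1558 0.07  ]
grn [224.1 193. ] [221 190   8   7  28] [0.5694 0.1165 0.07  ]
white [233.1 167.5] [221 158  20  27  52] [0.6254 0.09   0.104 ]
white [213.7 179.1] [209 175  10   9  74] [0.5988 0.1328 0.104 ]
white [272.9 181.4] [267 179  11   9  44] [0.5955 0.0006 0.104 ]
white [265.8 193.7] [265 192   3   4  10] [0.5679 0.0158 0.104 ]
((240.29998779296875, 181.90000915527344), (107.76306915283203, 67.88224792480469), 8.130102157592773)
[[182.15999 207.88   ]
 [191.76    140.68002]
 [298.44    155.92001]
 [288.83997 223.12   ]] [array([0.5335, 0.2158, 0.06  ]), array([0.6912, 0.1975, 0.06  ]), array([ 0.659 , -0.0531,  0.06  ]), array([ 0.5019, -0.0334,  0.06  ])]
(217, 181) 0.9690023 [0.5945 0.1248 0.1065]
(235, 165) 1.0162206 [0.6355 0.0947 0.0606]
(270, 188) 0.9758634 [0.581  0.0074 0.0984]
(285, 205) 1.0107752 [ 0.5438 -0.0239  0.0619]
(213, 178) 0.9718004 [0.6012 0.1345 0.104 ]
```

```bash
ls pics
```

```text
side0.png
sidez.png
top0.png
topz.png
```

View pics/topz.png

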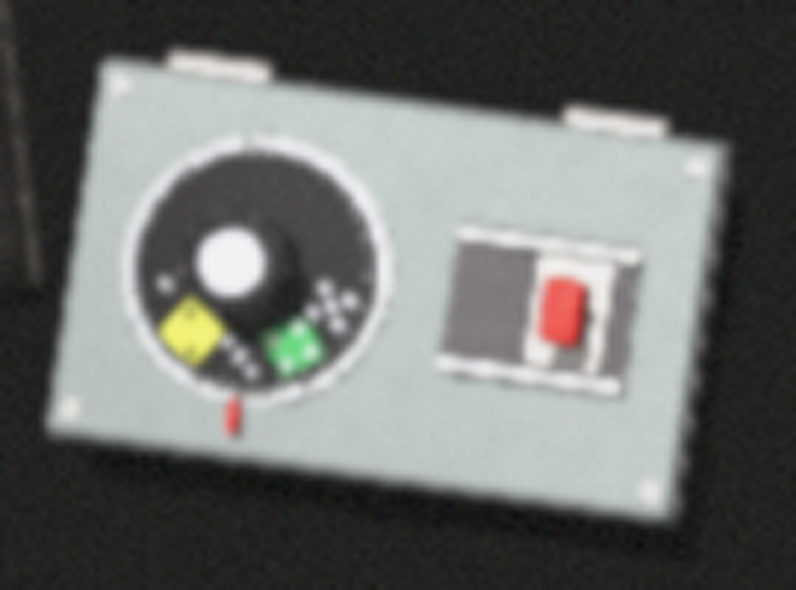

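View pics/sidez.png

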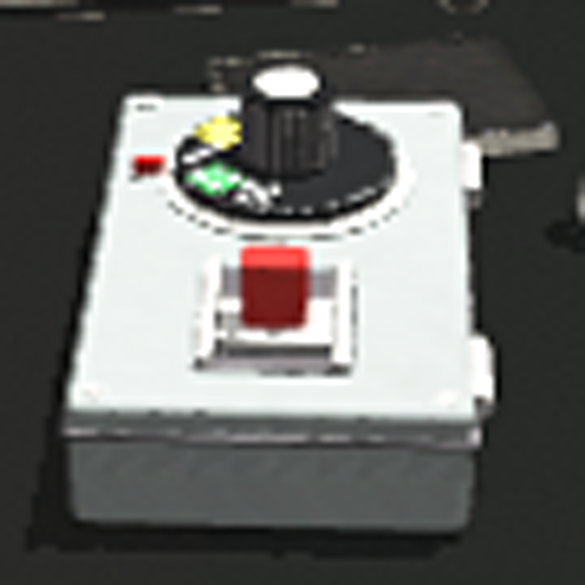

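```bash
cat > meas.py <<'E'
from h import *
def pts(n,uv,z): return np.array([plane(n,u,v,z) for u,v in uv])
def meas(im,dial_only=False,verbose=True):
    hsv=cv2.cvtColor(im,cv2.COLOR_RGB2HSV).astype(int); h,s,v=[hsv[:,:,i] for i in range(3)]
    roi=np.zeros(h.shape,bool);roi[140:230,180:305]=1
    out={}
    for nm,m in dict(red=((h<8)|(h>172))&(s>100)&(v>80),yel=(h>20)&(h<35)&(s>100)&(v>80),grn=(h>40)&(h<80)&(s>75)&(v>60)).items():
        n,l,st,ce=cv2.connectedComponentsWithStats((m&roi).astype(np.uint8))
        out[nm]=[(ce[i],st[i]) for i in range(1,n) if st[i,4]>3]
    return out
E
python3 - <<'E'
from meas import *
im=np.load('top0.npz')['p']
o=meas(im)
for k in o: 
    for c,s in o[k]: print(k,c.round(2),s)
hsv=cv2.cvtColor(im,cv2.COLOR_RGB2HSV).astype(int); h,s,v=[hsv[:,:,i] for i in range(3)]
g=cv2.cvtColor(im,cv2.COLOR_RGB2GRAY)
# safe top edges: use grad crossing, rows/cols sampling in upscaled gray
def cross(p0,p1,th,n=200):
    t=np.linspace(0,1,n); P=np.outer(1-t,p0)+np.outer(t,p1)
    val=cv2.remap(g.astype(np.float32),P[:,0].astype(np.float32)[None],P[:,1].astype(np.float32)[None],cv2.INTER_LINEAR)[0]
    i=np.argmax((val[1:]-th)*(val[:-1]-th)<0); return P[i]
# far edge (x+): avoid hinges; near edge; left edge
def zz(x,y): return np.array([(x+.5)/5.9-.5+175,(y+.5)/5.9-.5+135])
def fit(a,b,inn,th=110):  # points between a,b (zoom coords), scanning +-25 along normal
    a,b=zz(*a),zz(*b); d=(b-a)/np.linalg.norm(b-a); n=np.array([-d[1],d[0]])
    Q=[cross(a+(b-a)*k-n*6,a+(b-a)*k+n*6,th) for k in np.linspace(0,1,30)]
    W=pts('top',Q,.06)[:,:2]; l=cv2.fitLine(W.astype(np.float32),cv2.DIST_HUBER,0,1e-4,1e-4).ravel()
    return W,l
for nm,a,b in [('far',(290,80),(550,118)),('near',(80,435),(640,515)),('left',(90,110),(55,390)),('right',(722,180),(682,480))]:
    W,l=fit(a,b,None); d=l[:2]; 
    print(nm,'dir angle',np.degrees(np.arctan2(d[1],d[0])).round(2),'pt',l[2:].round(4),'resid',np.std((W-l[2:])@np.array([-d[1],d[0]])).round(5))
# dial disc: dark edge inside the ring, radial crossings from centre (disc top z=.07 r=.048); ring outer r .053 z .063
c=np.array([218.5,180.5])
for it in range(3):
    Q=[]
    for a in np.arange(0,2*np.pi,.1):
        P=[c+r*np.array([np.cos(a),np.sin(a)]) for r in np.arange(17,27,.1)]
        P=np.array(P,np.float32); val=cv2.remap(g.astype(np.float32),P[:,0][None],P[:,1][None],cv2.INTER_LINEAR)[0]
        if val.max()>225: Q.append(P[np.argmax(val)])
    Q=np.array(Q); W=pts('top',Q,.062)[:,:2]
    A=np.c_[2*W,np.ones(len(W))]; x=np.linalg.lstsq(A,(W**2).sum(1),rcond=None)[0]
    r=np.sqrt(x[2]+x[0]**2+x[1]**2); res=np.hypot(*(W-x[:2]).T)-r
    print('ring centre',x[:2].round(4),'r',r.round(4),'std',res.std().round(4),len(W))
    c=proj('top',[*x[:2],.062])
# side: knob top & index red
im2=np.load('side0.npz')['p']; hsv=cv2.cvtColor(im2,cv2.COLOR_RGB2HSV).astype(int); h,s,v=[hsv[:,:,i] for i in range(3)]
for nm,m in dict(red=((h<8)|(h>172))&(s>120)&(v>80),yel=(h>20)&(h<35)&(s>100)&(v>80),grn=(h>40)&(h<85)&(s>75)&(v>60),white=(v>200)&(s<40)).items():
    m=m.astype(np.uint8); m[:125]=0;m[215:]=0;m[:,:275]=0;m[:,365:]=0
    n,l,st,ce=cv2.connectedComponentsWithStats(m)
    for i in range(1,n):
        if 4<st[i,4]<400: print('side',nm,ce[i].round(1),st[i])
E
```

```text
red [270.11 187.56] [267 182   7  12  71]
red [214.38 205.  ] [214 203   2   5   8]
yel [207.19 190.64] [202 186  11  11  78]
grn [224.02 193.14] [220 189   9   9  43]
far dir angle 82.74 pt [0.6671 0.0708] resid 9e-05
near dir angle 82.71 pt [0.5223 0.1215] resid 0.00018
left dir angle -7.1 pt [0.5948 0.2079] resid 0.00019
right dir angle -7.63 pt [ 0.5887 -0.0433] resid 0.00039
ring centre [0.6032 0.1287] r 0.0457 std 0.0011 18
ring centre [0.6043 0.1276] r 0.0445 std 0.0014 22
ring centre [0.6048 0.1283] r 0.0445 std 0.0017 22
side red [297.4 149.9] [296 149   4   3  11]
side red [316.5 168.5] [312 163  10  12 119]
side yel [308.3 144.8] [305 143   7   5  18]
side grn [307.5 152.2] [303 150   9   5  20]
side white [318.6 137.4] [314 136  10   4  33]
side white [312.9 153.3] [310 152   6   4   7]
```

```bash
python3 - <<'E'
from meas import *
yaw=np.radians(-7.27); ex=np.array([np.cos(yaw),np.sin(yaw)]);ey=np.array([-ex[1],ex[0]])
far,near,left,right=[np.array(a) for a in([.6671,.0708],[.5223,.1215],[.5948,.2079],[.5887,-.0433])]
print('size',(far-near)@ex,(left-right)@ey)
x=(far+near)@ex/2; y=(left+right)@ey/2
c=x*ex+y*ey; D=c+ey*.05; print('centre',c,'dial axis',D,'bolt',D-ey*.125)
print('knob top (two views)',two((213.7,179.1),(318.6,137.4)))
print('knob top ray z.104',plane('top',213.7,179.1,.104), plane('side',318.6,137.4,.104))
print('bolt top red', plane('top',270.1,187.6,.09),two((214.38,205),(297.4,149.9)), D-.055*ex)
for n,y_,g_ in(('top',(207.19,190.64),(224.02,193.14)),('side',(308.3,144.8),(307.5,152.2))):
  for nm,u in(('yel',y_),('grn',g_)):
    p=plane(n,*u,.07)[:2]-D; a=np.arctan2(p@ey,-p@ex)  # from -x axis; + towards +y = clockwise?(left side)
    print(n,nm,'r',np.hypot(*p).round(4),'ang from index toward left(+y)',a.round(3))
E
```

```text
size 0.1500517727592204 0.24995248832102462
centre [0.5929142  0.08215148] dial axis [0.59924146 0.13174952] bolt [0.58342331 0.00775442]
knob top (two views) (array([0.59824609, 0.13228332, 0.10644244]), np.float64(0.0006876032613512973))
knob top ray z.104 [0.59875828 0.13287392 0.104     ] [0.59836036 0.13711287 0.104     ]
bolt top red [0.58235011 0.00815562 0.09      ] (array([0.5410272 , 0.13898079, 0.06752413]), np.float64(0.000563926031260154)) [0.54468361 0.13870951]
top yel r 0.0347 ang from index toward left(+y) 0.638
top grn r 0.0338 ang from index toward left(+y) -0.588
side yel r 0.0403 ang from index toward left(+y) 0.706
side grn r 0.0345 ang from index toward left(+y) -0.492
```

```bash
cat > polar.py <<'E'
from meas import *
yaw=np.radians(-7.27); ex=np.array([np.cos(yaw),np.sin(yaw)]);ey=np.array([-ex[1],ex[0]])
D=np.array([.5992,.1318])
def dial_angle(im,name='top',pic=None,D=D):
    A=np.arange(-2.2,2.2,.01); Rr=np.arange(.024,.047,.0005)
    U=np.array([[proj(name,[*(D-r*np.cos(a)*ex+r*np.sin(a)*ey),.07]) for a in A] for r in Rr],np.float32)
    w=cv2.remap(im,U[:,:,0],U[:,:,1],cv2.INTER_LINEAR)
    if pic: cv2.imwrite(pic,cv2.resize(w[:,:,::-1],(780,200)))
    f=w.astype(float); yel=((f[:,:,0]+f[:,:,1])/2-f[:,:,2]); grn=f[:,:,1]-(f[:,:,0]+f[:,:,2])/2
    res=[]
    for q,nom in((yel,.628),(grn,-.628)):
        p=q.clip(0).mean(0); p=p*(p>.2*p.max()); i=np.where(p>.5*p.max())[0]
        res.append((A[i[0]]+A[i[-1]])/2-nom); res.append((p*A).sum()/p.sum()-nom)
    return np.round(res,3)
E
python3 - <<'E'
from polar import *
print(dial_angle(np.load('top0.npz')['p'],'top','pics/pol.png'))
for d in ([.0015,0],[0,.0015],[-.001,.0005]): print(dial_angle(np.load('top0.npz')['p'],D=D+d))
s=sensors.observe()
yawt=lambda psi: (cv2.Rodrigues(cv2.Rodrigues(np.array([0,0,psi]))[0]@np.diag([1.,-1,-1]))[0]).ravel()
for psi in np.radians([-90,-60,-30,0,30,60,90,120]):
    for r in (-.7,0,.9):
        q=planner.ik([*D,.074],yawt(psi+r)); print(np.degrees(psi).round(),r,None if q is None else np.round(q,2))
E
```

```text
Traceback (most recent call last):
  File "polar.py", line 6, in dial_angle
    U=np.array([[proj(name,[*(D-r*np.cos(a)*ex+r*np.sin(a)*ey),.07]) for a in A] for r in Rr],np.float32)
                 ~~~~^^^^^^^^^^^^^^^^^^^^^^^^^^^^^^^^^^^^^^^^^^^^^^^
  File "h.py", line 11, in proj
    R,t,f,cx,cy=cam(n); q=R@np.array(P)+t; return np.array([cx+f*q[0]/q[2],cy+f*q[1]/q[2]])
                ~~~^^^
  File "h.py", line 4, in cam
    m=optics.camera_model(n); R=cv2.Rodrigues(m['rvec'])[0]; f=200/np.tan(np.radians(m['vertical_fov'])/2)
ValueError: time passes only in moves, steps and waits
```

Too many calibration calls, so I'll cache them.

```bash
sed -i 's/^def cam/import functools\n@functools.cache\ndef cam/' h.py
cat >> h.py <<'E'
def yawt(psi): return cv2.Rodrigues(cv2.Rodrigues(np.array([0,0,float(psi)]))[0]@np.diag([1.,-1,-1]))[0].ravel()
E
python3 - <<'E'
from polar import *
print(dial_angle(np.load('top0.npz')['p'],'top','pics/pol.png'))
for d in ([.0015,0],[0,.0015],[-.001,.0005]): print(dial_angle(np.load('top0.npz')['p'],D=D+d))
for psi in np.radians([-90,-60,-30,0,30,60,90,120]):
    for r in (-.7,0,.9):
        q=planner.ik([*D,.074],yawt(psi+r)); print(np.degrees(psi).round(),r,None if q is None else np.round(q,2))
print(sensors.observe()['t'])
E
```

```text
[0.007 0.009 0.653 0.661]
[-0.018 -0.024  0.648  0.657]
[-0.023 -0.041  0.623  0.637]
[0.017 0.    0.643 0.655]
-90.0 -0.7 [ 0.1   0.45  1.64 -0.    1.04 -2.34]
-90.0 0 None
-90.0 0.9 [ 0.1   0.45  1.64 -0.    1.04  2.34]
-60.0 -0.7 None
-60.0 0 None
-60.0 0.9 [ 0.1   0.45  1.64 -0.    1.04  1.82]
-30.0 -0.7 None
-30.0 0 [ 0.1   0.45  1.64 -0.    1.04  2.2 ]
-30.0 0.9 [ 0.1   0.45  1.64 -0.    1.04  1.3 ]
0.0 -0.7 [ 0.1   0.45  1.64 -0.    1.04  2.37]
0.0 0 [ 0.1   0.45  1.64 -0.    1.04  1.67]
0.0 0.9 [ 0.1   0.45  1.64 -0.    1.04  0.77]
30.0 -0.7 [0.1  0.45 1.64 0.   1.04 1.85]
30.0 0 [ 0.1   0.45  1.64 -0.    1.04  1.15]
30.0 0.9 [ 0.1   0.45  1.64 -0.    1.04  0.25]
60.0 -0.7 [ 0.1   0.45  1.64 -0.    1.04  1.33]
60.0 0 [0.1  0.45 1.64 0.   1.04 0.63]
60.0 0.9 [ 0.1   0.45  1.64 -0.    1.04 -0.27]
90.0 -0.7 [ 0.1   0.45  1.64 -0.    1.04  0.8 ]
90.0 0 [ 0.1   0.45  1.64 -0.    1.04  0.1 ]
90.0 0.9 [ 0.1   0.45  1.64 -0.    1.04 -0.8 ]
120.0 -0.7 [ 0.1   0.45  1.64 -0.    1.04  0.28]
120.0 0 [ 0.1   0.45  1.64  0.    1.04 -0.42]
120.0 0.9 [ 0.1   0.45  1.64 -0.    1.04 -1.32]
0.1
```

View pics/pol.png

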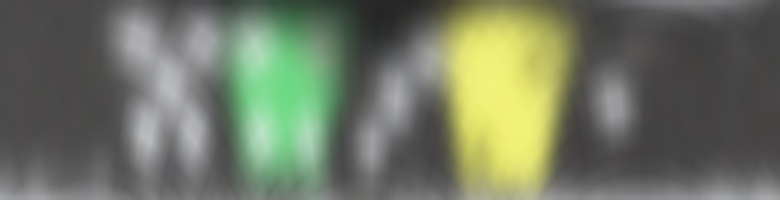

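The polar strip shows the marks 5, 4, 3, 2 and 1 in order. Their residuals from nominal are +0.005, +0.036, +0.04, +0.008 and −0.004 rad. That matches a start angle near 0 with the axis about 1 mm further along +y. I'll move to the dial and grip.

```bash
python3 - <<'E'
from h import *
P=[.5993,.1325]; o=yawt(np.pi/2)
bot.move_to([*P,.17],o); s=sensors.observe(); print(s['t'],s['tcp_pos'],s['joints'].round(3),s['wrist_force'].round(2),s['torque'].round(3))
print(bot.line_to([*P,.074],max_speed=.08,f_stop=8)); s=sensors.observe(); print(s['t'],s['tcp_pos'],s['wrist_force'].round(2),s['torque'].round(3))
fingers.grasp(); s=sensors.observe(); print(s['t'],s['tcp_pos'],s['wrist_force'].round(2),s['torque'].round(3),s['grip_width'],s['joints'].round(4),s['joint_torque'].round(3))
p,d=optics.read_camera('side');cv2.imwrite('pics/side1.png',cv2.resize(p[90:220,250:400],None,fx=5,fy=4.6)[:,:,::-1])
E
```

```text
3.0083 [0.59953699 0.1315751  0.17006038] [ 0.103  0.372  1.517 -0.     1.253  0.104] [-0.29 -0.24  0.67] [ 0.054 -0.037 -0.021]
False
4.3583 [0.59982226 0.13257081 0.07464423] [ 0.17  0.19 -0.33] [-0.032  0.    -0.009]
4.8667 [0.59892289 0.13249058 0.0745792 ] [-2.34 -0.79  5.39] [-0.094  0.326  0.059] 0.4410884645761308 [0.1043 0.4535 1.6437 0.     1.0448 0.1043] [-2.2100e-01 -4.4955e+01 -2.0360e+01 -1.9000e-02 -8.0200e-01  2.0000e-03]
```

View pics/side1.png

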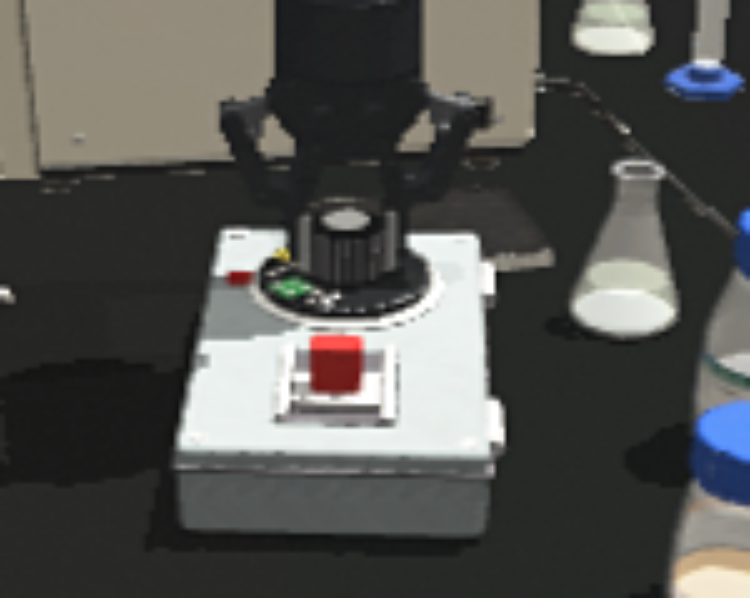

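The side view shows the fingers either side of the dial knob at about (350,245) in the crop. The loads are small and the grip width fits the 39 mm knob. Now I'll turn clockwise in small steps.

```bash
python3 - <<'E'
from h import *
q0=sensors.observe()['joints'].copy(); np.save('q0.npy',q0)
for d in (.05,.15,.3,.45,.55,.605):
    q=q0.copy();q[5]+=d; bot.movej(q); s=sensors.observe(); print(d,s['t'].__round__(2),(s['joints'][5]-q0[5]).round(4),s['wrist_force'].round(1),s['torque'].round(3),s['joint_torque'][5].round(3))
bot.dwell(.6); s=sensors.observe(); print(s['t'],s['torque'].round(3),(s['joints'][5]-q0[5]).round(4))
p,d=optics.read_camera('side');cv2.imwrite('pics/side2.png',cv2.resize(p[125:185,275:365],None,fx=8,fy=8)[:,:,::-1])
p,d=optics.read_camera('top');cv2.imwrite('pics/top2.png',cv2.resize(p[135:235,175:310],None,fx=5.9,fy=5.9)[:,:,::-1])
E
```

```text
0.05 5.17 0.0489 [-1.9  0.1  2.6] [-0.003  0.217 -0.071] 0.006
0.15 5.42 0.147 [-2.3 -0.9  3.6] [ 0.041  0.277 -0.036] 0.057
0.3 5.68 0.2952 [-5.2  0.1  4. ] [ 0.086  0.561 -0.02 ] 0.078
0.45 5.95 0.4459 [-5.4  1.1  5.8] [ 0.105  0.694 -0.048] 0.04
0.55 6.2 0.5459 [-5.7  1.2  6.3] [ 0.138  0.793 -0.048] 0.028
0.605 6.45 0.6008 [-6.4  1.9  6.4] [ 0.121  0.674 -0.079] -0.0
7.05 [ 0.109  0.735 -0.005] 0.6007
```

View pics/side2.png

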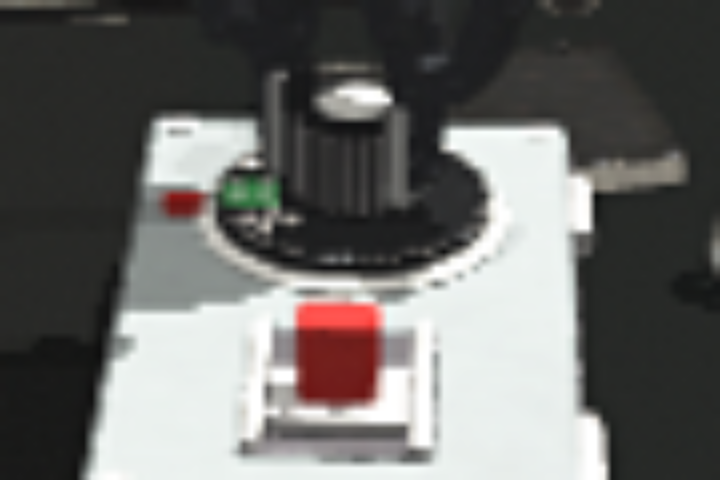

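View pics/top2.png

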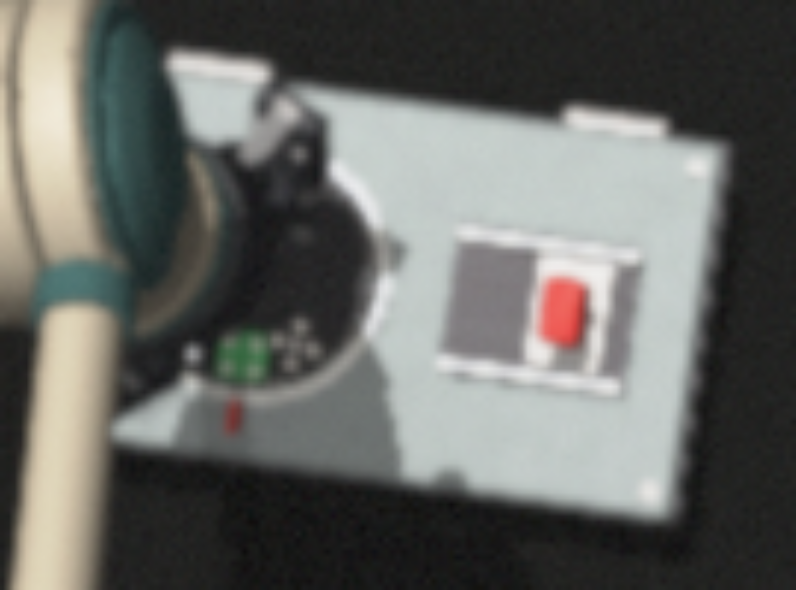

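Both views show the green field facing the red pointer: (243,357) against (233,416) in the top crop, and (250,190) against (182,203) in the side crop. I'll measure the angle before going on.

```bash
python3 - <<'E'
from polar import *
p,d=optics.read_camera('top'); i0=np.load('top0.npz')['p']
def grn(im):
    hsv=cv2.cvtColor(im,cv2.COLOR_RGB2HSV).astype(int); h,s,v=[hsv[:,:,i] for i in range(3)]
    m=((h>40)&(h<85)&(s>60)&(v>40)).astype(np.uint8); m[:180]=0;m[215:]=0;m[:,:200]=0;m[:,240:]=0
    m=cv2.morphologyEx(m,cv2.MORPH_CLOSE,np.ones((3,3)))
    cs,_=cv2.findContours(m,0,1); k=max(cs,key=cv2.contourArea); return np.array(cv2.minAreaRect(k)[0]),cv2.minAreaRect(k)[1]
for DD in (D,D+.001*ey):
  a=[]
  for im in(i0,p):
    c,sz=grn(im); w=plane('top',*c,.07)[:2]-DD; a.append(np.arctan2(w@ey,-w@ex)+.628); 
    print(c,sz,np.hypot(*w).round(4))
  print('dial',np.round(a,3),'turned',a[1]-a[0])
E
```

```text
[224.00001526 193.        ] (9.899494171142578, 8.485280990600586) 0.0334
[215.70001221 194.90000916] (7.602630615234375, 9.391485214233398) 0.0348
dial [0.036 0.618] turned 0.582692405457013
[224.00001526 193.        ] (9.899494171142578, 8.485280990600586) 0.034
[215.70001221 194.90000916] (7.602630615234375, 9.391485214233398) 0.0348
dial [0.011 0.589] turned 0.5783642424394015
```

The dial reads about 0.60 ± 0.02 (target 0.628 ± 0.09). I'll nudge it +0.02, pause, then turn back, feeling for the stop in 0.01 rad steps.

```bash
python3 - <<'E'
from h import *
q0=np.load('q0.npy')
def go(d):
    q=q0.copy();q[5]+=d; bot.movej(q); s=sensors.observe()
    return s['t'],s['joints'][5]-q0[5]-d,s['torque'][2],s['joint_torque'][5]
go(.622); bot.dwell(.8); print(np.round(go(.622),3))
for d in (.6,.5,.3,.1,-.1,-.2,-.25): print(d,np.round(go(d),3))
base=None;h=[]
d=-.25
while d>-.99:
    d-=.01; r=go(d); h.append(r); print(round(d,3),np.round(r,3))
    if len(h)>=4:
        b=np.median(np.array(h[:8]),0)
        if abs(r[3])>.14 or abs(r[2]-b[2])>.13 or abs(r[1]-b[1])>.012:
            break
s=sensors.observe(); print(s['wrist_force'].round(1),s['torque'].round(3),s['joint_torque'][5])
E
```

```text
[ 8.5e+00 -4.0e-03 -3.8e-02 -2.3e-02]
0.6 [ 8.75e+00 -5.00e-03  9.10e-02  5.40e-02]
0.5 [ 9.0e+00 -5.0e-03  5.6e-02  3.0e-03]
0.3 [ 9.308e+00 -1.000e-03  6.700e-02 -1.500e-02]
0.1 [ 9.617e+00  3.000e-03  6.800e-02 -4.500e-02]
-0.1 [ 9.925e+00  5.000e-03  4.700e-02 -3.700e-02]
-0.2 [ 1.0175e+01  5.0000e-03  5.7000e-02 -3.4000e-02]
-0.25 [ 1.0425e+01  3.0000e-03  2.8000e-02 -3.0000e-03]
-0.26 [ 1.0675e+01  1.0000e-03 -3.4000e-02  5.0000e-03]
-0.27 [10.925  0.     0.058  0.037]
-0.28 [11.175 -0.     0.052  0.032]
-0.29 [11.425 -0.     0.065  0.028]
-0.3 [11.675 -0.     0.04   0.03 ]
-0.31 [11.925 -0.     0.04   0.03 ]
-0.32 [12.175 -0.     0.026  0.03 ]
-0.33 [12.425 -0.     0.016  0.03 ]
-0.34 [12.675 -0.     0.05   0.03 ]
-0.35 [12.925 -0.     0.038  0.03 ]
-0.36 [13.175 -0.     0.021  0.03 ]
-0.37 [13.425 -0.     0.047  0.029]
-0.38 [13.675 -0.     0.038  0.029]
-0.39 [13.925 -0.     0.036  0.02 ]
-0.4 [14.175 -0.     0.031  0.02 ]
-0.41 [14.425 -0.     0.033  0.02 ]
-0.42 [ 1.4675e+01 -0.0000e+00  1.3000e-02  2.0000e-02]
-0.43 [ 1.4925e+01 -0.0000e+00  2.0000e-03  2.0000e-02]
-0.44 [ 1.5175e+01 -0.0000e+00  8.0000e-03  2.0000e-02]
-0.45 [15.425 -0.     0.072  0.019]
-0.46 [15.675 -0.    -0.022  0.019]
-0.47 [15.925 -0.     0.029  0.019]
-0.48 [16.175 -0.     0.023  0.019]
-0.49 [16.425 -0.     0.053  0.019]
-0.5 [16.675 -0.     0.046  0.019]
-0.51 [16.925 -0.     0.046  0.018]
-0.52 [17.175 -0.     0.069  0.018]
-0.53 [17.425 -0.     0.032  0.018]
-0.54 [ 1.7675e+01 -0.0000e+00 -1.5000e-02  1.8000e-02]
-0.55 [17.925 -0.     0.104  0.018]
-0.56 [ 1.8175e+01 -0.0000e+00 -4.4000e-02 -6.0000e-03]
-0.57 [18.425 -0.    -0.035 -0.041]
-0.58 [18.675 -0.    -0.064 -0.081]
-0.59 [18.925 -0.    -0.107 -0.122]
[ 6.2  3.2 -2.3] [ 0.437 -0.973 -0.107] -0.1224220683798194
```

```bash
python3 - <<'E'
from h import *
q0=np.load('q0.npy')
for d in (-.60,-.607,-.614):
    q=q0.copy();q[5]+=d; bot.movej(q); s=sensors.observe(); print(d,s['t'].round(2) if hasattr(s['t'],'round') else s['t'],s['torque'].round(3),s['joint_torque'][5].round(3))
    if abs(s['joint_torque'][5])>.2: break
bot.dwell(.3);z=[sensors.observe() for _ in range(3)]; print([ (s['torque'][2].round(3),s['joint_torque'][5].round(3)) for s in z])
for n in('top','side'):
    p,d=optics.read_camera(n); np.savez(n+'3.npz',p=p)
    c=p[135:235,175:310] if n=='top' else p[125:185,275:365]
    cv2.imwrite(f'pics/{n}3.png',cv2.resize(c,None,fx=5.9,fy=5.9)[:,:,::-1])
E
```

```text
-0.6 19.175 [ 0.453 -0.983 -0.138] -0.166
-0.607 19.425 [ 0.439 -1.021 -0.151] -0.196
-0.614 19.675 [ 0.471 -1.041 -0.206] -0.228
[(np.float64(-0.247), np.float64(-0.228)), (np.float64(-0.247), np.float64(-0.228)), (np.float64(-0.247), np.float64(-0.228))]
```

View pics/side3.png

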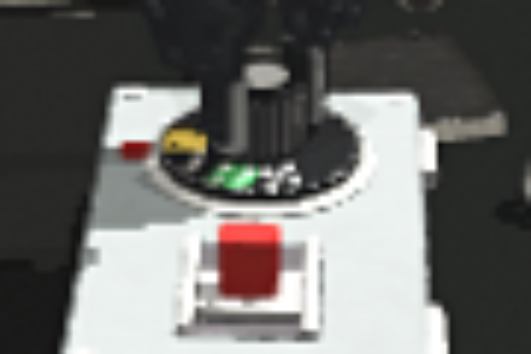

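View pics/top3.png

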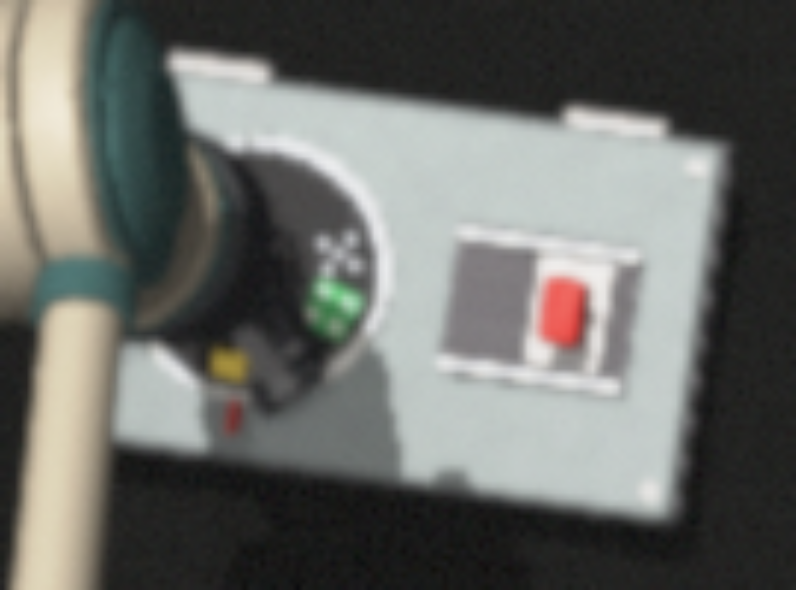

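The yellow field is near the pointer: top crop (229,362), side crop (186,142). The torque rose linearly to about 0.23 N m without yielding, so this is the stop. I'll ease the load, let go and lift.

```bash
python3 - <<'E'
from polar import *
q0=np.load('q0.npy')
q=q0.copy();q[5]-=.578; bot.movej(q); s=sensors.observe(); print(s['torque'].round(3),s['joint_torque'][5].round(3))
fingers.let_go(); s=sensors.observe(); print(s['t'],s['grip_width'],s['wrist_force'].round(1))
bot.line_to([s['tcp_pos'][0],s['tcp_pos'][1],.17],max_speed=.12)
B=np.array([.583,.008]); S=B-.042*ey; o=yawt(np.pi/2+yaw)
bot.move_to([*S,.15],o); fingers.grasp()
print(bot.line_to([*S,.079],max_speed=.06,f_stop=6)); s=sensors.observe(); print(s['t'],s['tcp_pos'],s['grip_width'],s['wrist_force'].round(2))
for n in('top','side'):
    p,d=optics.read_camera(n); np.savez(n+'4.npz',p=p)
    c=p[135:235,175:310] if n=='top' else p[105:215,265:375]
    cv2.imwrite(f'pics/{n}4.png',cv2.resize(c,None,fx=5.4,fy=5.4)[:,:,::-1])
    if n=='top':
        print(dial_angle(p,'top','pics/pol4.png'))
E
```

```text
[ 0.424 -1.043 -0.161] -0.149
20.8583 1.001910167388516 [-0.7 -0.4  0.5]
False
24.6083 [ 0.57807299 -0.03372846  0.07946142] -0.0001916969962762637 [-0.56 -0.32 -0.53]
[-0.543 -1.177  0.718  0.558]
```

View pics/top4.png

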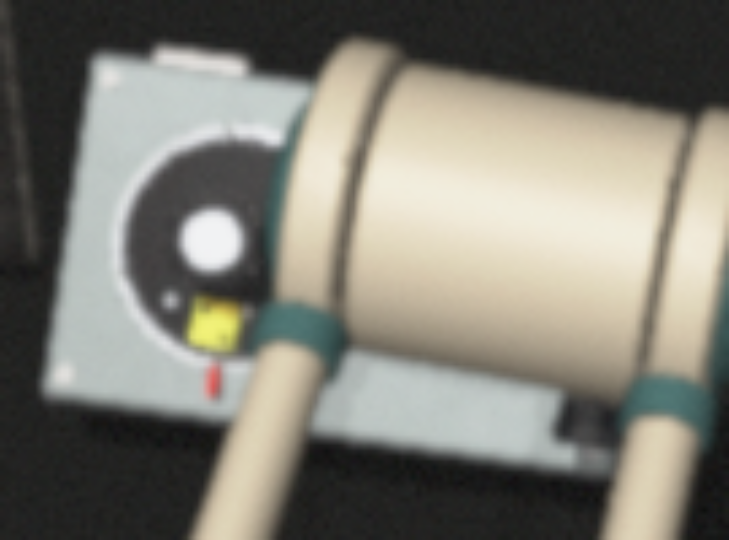

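View pics/side4.png

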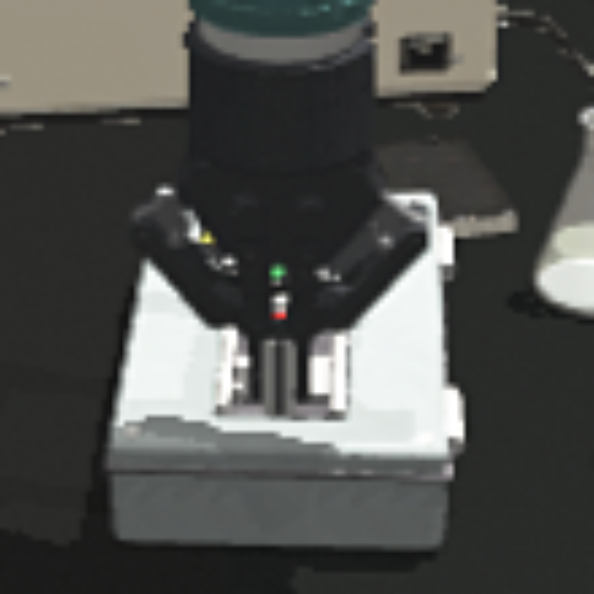

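The dial stayed where I left it: yellow is beside the pointer and reads about −0.54, close to the −0.555 where the stop was felt. The shut fingers stand centred behind the bolt knob, at (280,375) in the side crop. Now I'll push gently.

```bash
python3 - <<'E'
from polar import *
B=np.array([.583,.008])
def rep(n,r):
    s=sensors.observe(); w=s['tcp_pos'][:2]-B; print(n,r,round(float(s['t']),2),'y',(w@ey).round(4),'x',(w@ex).round(4),'F',(s['wrist_force'][:2]@ey).round(2),s['wrist_force'].round(2))
r=bot.line_to([*(B-.025*ey),.079],max_speed=.04,f_stop=5);rep('approach',r)
r=bot.line_to([*(B+.001*ey),.079],max_speed=.02,f_stop=7);rep('push1',r)
if not r:
    r=bot.line_to([*(B+.014*ey),.079],max_speed=.012,f_stop=7);rep('push2',r)
E
```

```text
approach False 25.28 y -0.0247 x -0.0 F 0.5 [-0.58  0.58  0.13]
push1 False 26.73 y 0.0011 x 0.0001 F -0.92 [ 0.1  -0.94 -0.21]
push2 False 27.97 y 0.0142 x 0.0 F -2.31 [ 0.87 -2.44 -1.33]
```

```bash
python3 - <<'E'
from polar import *
B=np.array([.583,.008])
y=.014
while y<.026:
    y+=.002
    r=bot.line_to([*(B+y*ey),.079],max_speed=.01,f_stop=7)
    s=sensors.observe(); w=s['tcp_pos'][:2]-B; F=s['wrist_force'][:2]@ey
    print(r,round(float(s['t']),2),'y',(w@ey).round(4),'cmd',round(y,4),'F',F.round(2),s['wrist_force'].round(2))
    if r or F<-7: break
p,d=optics.read_camera('side');cv2.imwrite('pics/side5.png',cv2.resize(p[105:215,265:375],None,fx=5.4,fy=5.4)[:,:,::-1])
E
```

```text
False 28.32 y 0.0144 cmd 0.016 F -6.72 [-0.62 -6.69 -0.57]
False 28.67 y 0.0145 cmd 0.018 F -10.51 [ -1.27 -10.44   0.16]
```

View pics/side5.png

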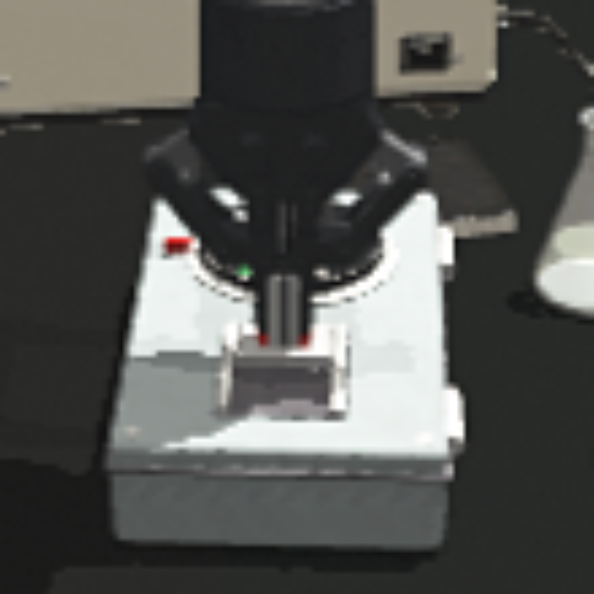

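The bolt came to a firm stop at 10.5 N, under the 25 N limit, and the side view shows the slide plate moved towards the dial. I'll back off, lift away and check.

```bash
python3 - <<'E'
from polar import *
B=np.array([.583,.008])
bot.line_to([*(B-.02*ey),.079],max_speed=.06); bot.line_to([*(B-.02*ey),.2],max_speed=.12)
bot.move_to([.30,-.30,.25],yawt(np.pi/2+yaw))
s=sensors.observe();print(s['t'],s['wrist_force'].round(2),s['qd'].round(3).max())
p,d=optics.read_camera('top');cv2.imwrite('pics/top6.png',cv2.resize(p[135:235,175:310],None,fx=5.9,fy=5.9)[:,:,::-1]);cv2.imwrite('pics/top6f.png',p[:,:,::-1])
o=meas(p)
for c,st in o['red']:
    if st[4]>20:
        for z in (.09,.097):
            w=plane('top',*c,z)[:2]; w0=plane('top',270.11,187.56,z)[:2]; print(c,'bolt travel',((w-w0)@ey).round(4),((w-w0)@ex).round(4))
print('yel',o['yel'])
for c,st in o['yel']:
    w=plane('top',*c,.07)[:2]-D-.001*ey; print('dial',np.arctan2(w@ey,-w@ex)-.628)
E
```

```text
32.1583 [-0.28  0.45  0.  ] 0.01
[256.94736842 185.85526316] bolt travel 0.0301 -0.0004
[256.94736842 185.85526316] bolt travel 0.0299 -0.0004
yel [(array([214.3625, 194.2875]), array([210, 190,  10,  10,  80], dtype=int32))]
dial -0.5709490030043274
```

View pics/top6.png

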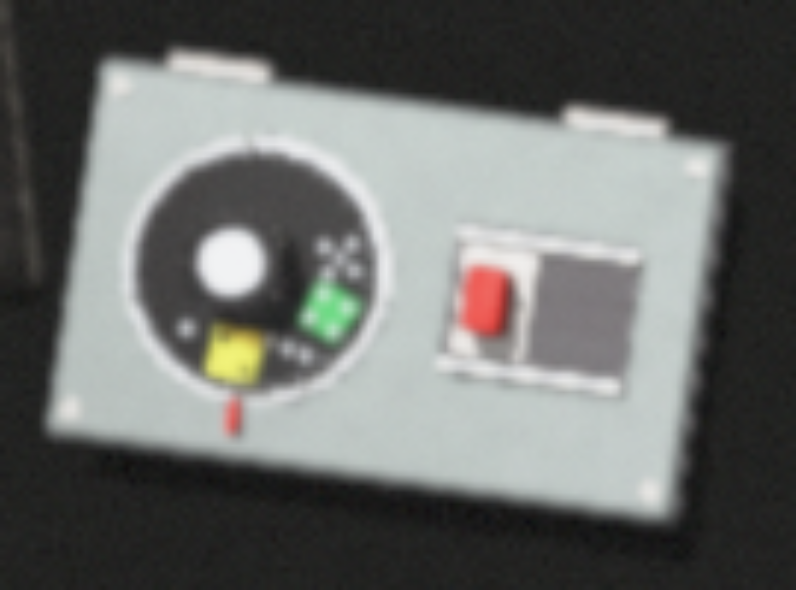

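View pics/top6f.png

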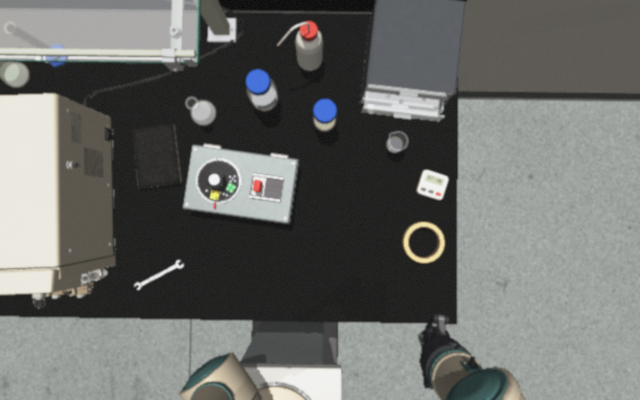

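The bolt knob has moved from (270,188) to (257,186), which is 30 mm of travel. The yellow field is at the pointer, nothing else on the bench has moved, and the arm is clear.

```bash
python3 -c "
from bench import bot
print(bot.sign_off())"
```

```text
the job is handed in; nothing more can be done
None
```

The safe appears to be unlocked, and I handed the job in at about 32 s of the 64 s limit. `sign_off` gives no verdict, so this rests on my own checks.

- **Dial to 4:** I gripped the knob and turned it clockwise. The camera read 0.59–0.62 rad, so I nudged it another 0.02 and paused about 1 s. The target was 0.628 ± 0.09.
- **Dial back to 2:** I turned it anticlockwise in 0.01 rad steps. The stop came at about −0.56 rad, and I held it with at most 0.25 N m before easing off and letting go.
- **Bolt:** I pushed it towards the dial with the shut fingers until it stopped firmly. The highest reading was 10.5 N, against the 25 N forcing limit.

**Last checks:** The top picture shows 30 mm of bolt travel and the dial at −0.57 rad. The bottle, beaker and tape look unmoved, and the arm is clear with no load on the wrist.

**Disagreements:**
- The marks put the dial's axis about 1 mm from where the safe's edges put it, which leaves about 0.02–0.03 rad of doubt in the camera angles.
- One automatic dial reading, taken with the arm partly in view, failed on the green field (0.72). On the yellow field its two estimates disagreed (−0.54 and −1.18); I used −0.54, which matched the picture and the stop I felt.

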